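# Follow the row of chain-guard rivets with a fingertip, pressing each pin home

## Task

Four black push-rivet pins stand proud along the curved grey chain guard round the chainring. With the fingers shut, follow the row with the fingertips from the end with the big hexagon bolt to the plain end, gently pressing each pin fully home in turn; from the first pin to the last keep the fingertips over the curved row and no more than 3 cm above the guard. Only press: pick nothing up, leave everything else on the bench where it is, and finish with the hand clear.

Things in the scene. Friction and masses are not known exactly. Their poses are not given: they have to be found in the camera images.
- guard: The fixed crankset lying flat on the table: steel chainring 160 mm across, hub (top 54 mm above the table), aluminium crank arm, and a curved grey chain guard round part of the chainring. Origin on the table under the hub's axis, z up; x points from the hub to the guard's middle, the crank arm along -x (tip 177 mm out, top 52 mm above the table)
- row_mid (a point): Middle of the chain guard's flat top, on its mid-line. The guard is a flat arc about the hub's axis, from -62 to +62 degrees (from the crankset's x towards its y), 44 mm wide, its mid-line (the row of rivets) at radius 112 mm, its flat top 45 mm above the table. It cannot move
- eye (a point): Centre of the top of the big hexagon bolt head (22 mm across, top 57 mm above the table) in the round mounting eye, 52 mm across, at one end of the guard (at +70 degrees). The other end has no bolt. The row starts at this end
- pin1_top (a point): Centre of the flat round top of the first rivet pin counted from the mounting eye: a black head 18 mm across and 3 mm thick on the guard's mid-line, at +42 degrees on the arc. Top 8.5 to 10 mm above the guard at the start, 4 mm when home (it moves with the pin). Neighbours are 54 mm apart
- pin2_top (a point): Centre of the flat round top of the second rivet pin counted from the mounting eye: a black head 18 mm across and 3 mm thick on the guard's mid-line, at +14 degrees on the arc. Top 8.5 to 10 mm above the guard at the start, 4 mm when home (it moves with the pin). Neighbours are 54 mm apart
- pin3_top (a point): Centre of the flat round top of the third rivet pin counted from the mounting eye: a black head 18 mm across and 3 mm thick on the guard's mid-line, at -14 degrees on the arc. Top 8.5 to 10 mm above the guard at the start, 4 mm when home (it moves with the pin). Neighbours are 54 mm apart
- pin4_top (a point): Centre of the flat round top of the fourth rivet pin counted from the mounting eye: a black head 18 mm across and 3 mm thick on the guard's mid-line, at -42 degrees on the arc. Top 8.5 to 10 mm above the guard at the start, 4 mm when home (it moves with the pin). Neighbours are 54 mm apart
- pin1 (a joint): How far the first pin is pushed in, in m: starts at 0 to 0.0015, 0.006 is fully home (hard stop). It slides straight down against 3.5 N of friction, has no spring and stays where it is left
- pin2 (a joint): How far the second pin is pushed in, in m: starts at 0 to 0.0015, 0.006 is fully home (hard stop). It slides straight down against 3.5 N of friction, has no spring and stays where it is left
- pin3 (a joint): How far the third pin is pushed in, in m: starts at 0 to 0.0015, 0.006 is fully home (hard stop). It slides straight down against 3.5 N of friction, has no spring and stays where it is left
- pin4 (a joint): How far the fourth pin is pushed in, in m: starts at 0 to 0.0015, 0.006 is fully home (hard stop). It slides straight down against 3.5 N of friction, has no spring and stays where it is left
- socket: loose plain steel socket, an upright cylinder 24 mm across and 32 mm tall, standing on the table beside the crank arm; origin at the centre of its underside. Leave alone
- grease: loose small closed grease jar, 40 mm across and 42 mm tall, standing on the table on the other side of the crank arm; origin at the centre of its underside. Leave alone
- pedal: loose black bicycle pedal lying flat, about 90 x 110 x 24 mm, off to the side; origin at its underside. Leave alone
- wrench: loose steel wrench lying on the table, off to the side. Leave alone
- driver: loose screwdriver lying on the table, towards the far edge. Leave alone
- oil: loose oil bottle, 44 mm across and 120 mm tall, off to the side; origin at the centre of its underside. Leave alone
- mug: loose white mug, 76 mm across and 90 mm tall, off to the side; origin at the centre of its underside. Leave alone
- cassette: loose stack of toothed steel sprockets lying flat, about 105 mm across and 24 mm high, towards the far edge. Leave alone

How it is judged:
By the outcome, as a careful person would: the job done as asked, in the order asked, and still so for the second after the job is handed in, with the robot touching nothing.
It also fails if it takes over 43 s, if anything falls off the work surface, if the arm or the gripper's body presses on something with over 40 N, if the wrist force passes 120 N, or if a joint passes its speed limit or range.

## Robot

A 6-joint arm with a two-finger parallel gripper is mounted at the origin on the work surface. World frame = base frame: x ahead of the robot, y to its left, z up, the work surface at z = 0. Lengths are in m, angles in degrees, forces in N, time in s.
With the tool pointing down it reaches from about 0.3 to 0.75 m from the base axis. Payload 8.5 kg.
Tool frame: the origin (TCP) lies on the centre line of the jaws, within the pads' length; the fingertips stand 14 mm ahead of it and the grasp point (between the pads) lies 5 mm behind it; z points along the fingers, y is the direction in which the jaws open and shut (so a half turn about z gives the same grasp; the last joint's range is limited). The gripper opens to 85 mm and grips with 20 to 120 N. Pads are 22 mm wide; open, the fingers measure 114 mm over their backs; the gripper's body (76 mm by 85 mm) begins 54 mm behind the grasp point. The pads swing forward as they close: fully open they stand 13 mm farther back than shut.
Start: joints at [56.018, 21.807, 74.336, -0, 83.858, -12.336], TCP at [0.203, 0.511, 0.245] pointing down, gripper open.
Joint ranges: [-178.18, 178.18], [-50.72, 133.34], [12.68, 142.11], [-81.47, 261.47], [9.98, 163.14], [-165.26, 165.26]. Speed limits (degrees/s): [136.94, 136.94, 180, 180, 180, 180].

## Interface

Orientations are given as a 3x3 rotation matrix whose columns are the frame's x, y, z axes.
In Python, from rig import env, optics, order, finder gives the robot as it stands.
- The arm moves only by the tool play_rows, never from a script. Its argument "commands" is a list of rows, each an object of numbers: "grip": the closure, from -1 (fully open) to 1 (shut); "x", "y", "z": the shift along the tool's x, y, z in m; "rx", "ry", "rz": the turn, a rotation vector about the tool's x, y, z in rad. A call has 1 to 12 rows; each row shifts and turns the commanded pose from where the row before left it, along the tool's axes as they then stand; what a row does not reach is not made up. A row lasts 1/8 s, in which the tool goes at most 62.5 mm and 10.7 degrees, less where a joint would pass 70% of its speed; a pose out of reach is approached as far as the arm can. A call is refused whole if a number of a shift passes 0.0625 or a number of a turn 0.188, either way. A call with a gripper value outside its range is refused whole. The fingers move at their own pace and stop on an object; "squeeze" is the grip in N (left out, the last holds). Time passes only in rows, so rows that do not move let the fingers close. It gives the time, the measured TCP pose, the force and the opening at its end, in the units of the state.
- env.observe(): the state, without advancing time (a new reading comes with each control period).
- optics.get_image(name): name is "scene" or "top" or "wrist"; returns a dict with "color" (420x560x3 uint8, blue, green, red), "range_z" (420x560 float32, m along the optical axis (not along the pixel's ray), 0 where there is no reading), "fov_y" (degrees; the focal length in pixels is half the picture's height over the tangent of half this angle, whatever the lens; pixels are square), "cx", "cy" (the principal point, pixels), "cam_to_world" (4x4, takes a point from camera to world coordinates). Camera axes: x right, y down, z forward; pixel columns grow to the right and rows downward; lengths in m; the calibration is good to about 2 mm. A picture is of the moment at which its call begins.
- order.close_job(): hands the job in, once; it reports no verdict.
Trained networks look in the newest picture that a camera, given by its name, has taken for a name from the list of things; names that differ only in an ending like _2 or _b are one class to them, and where a whole thing is asked for, a point or a joint stands for the part that bears it (a point fixed in the world has none). Each returns a list of dicts, best first, with "conf" (0 to 1); they miss things now and then, are a little off and sometimes report something else, mostly with a low value. They report only what shows in the picture. A call takes as long as a camera call.
- finder.boxes_of(camera, thing): "point" ([x, y, z] in m, in world coordinates, good to about 4 mm: the middle of the surface that is visible of it).
The state is a dict: "time_s": time; "q": joint angles; "qvel": joint speeds; "joint_efforts": joint torques, N m; "position": TCP position; "tool_rot": TCP orientation; "ft_force": force on the tool from outside, world axes, zero at the start; "wrist_torque": the same for the moment, N m; "grip_width": finger opening in m.
Only numpy, scipy, OpenCV 4.12 (cv2) and the standard library are available. Lean on these libraries where they do the work, as an engineer would, in place of code of your own. Each camera call takes 0.05 s, during which the arm holds its last target.

## Working session

There is one attempt and no reset: what is moved stays moved. The work goes in short steps, Python scripts to look and compute and a tool call to move; the robot and the scene stay as the last step left them, time stands still between calls to the robot, and variables do not carry over. Pictures are saved under pics/ and viewed, and the job is handed in when it is done.

Besides the shell and the picture viewer there is one more tool, called after "Call:" as name(argument=value, ...), one argument or row to a line, values as JSON. play_rows: Moves the arm, as the interface text tells. Its arguments: {"type":"object","properties":{"commands":{"type":"array"},"squeeze":{"type":"number"}},"required":["commands"]}

```bash
ls; mkdir -p pics; python3 - <<'E'
from rig import env, optics, finder
import cv2
s=env.observe();print(s)
for n in ["scene","top"]:
    i=optics.get_image(n);cv2.imwrite(f"pics/{n}0.png",i["color"]);print(n,i["fov_y"],i["cx"],i["cy"],i["cam_to_world"])
    for t in ["guard","eye","pin1_top","pin2_top","pin3_top","pin4_top"]:
        print(t,[(r["conf"],r["point"]) for r in finder.boxes_of(n,t)][:5])
print(env.observe()["time_s"])
E
```

```text
pics
{'time_s': 0.0, 'q': array([ 5.60180295e+01,  2.18440316e+01,  7.43843367e+01,  1.63133253e-03,
        8.38594168e+01, -1.23346512e+01]), 'qvel': array([ 0.00865928,  0.00668148, -0.12288832, -0.07549365, -0.02074658,
        0.09010679]), 'joint_efforts': array([-4.27436435e-04, -4.48450577e+01, -2.31281823e+01, -2.19387434e-04,
        4.83427968e-03, -2.15138738e-05]), 'position': array([0.20272299, 0.51098798, 0.24468572]), 'tool_rot': array([[-9.29470855e-01,  3.68894505e-01, -8.79835558e-04],
       [ 3.68895384e-01,  9.29470076e-01, -1.25464771e-03],
       [ 3.54948176e-04, -1.49072576e-03, -9.99998826e-01]]), 'ft_force': array([-0.06827017,  0.28319573, -0.2880027 ]), 'wrist_torque': array([0.00093532, 0.03569639, 0.002454  ]), 'grip_width': 0.08546137275885006}
scene 54.285124936312805 277.60495341670855 208.47613192234678 [[-0.53663461  0.66110705 -0.52436701  1.17561862]
 [ 0.84380004  0.41676505 -0.33809525  0.33497544]
 [-0.00497931 -0.62389451 -0.7814927   0.88489939]
 [ 0.          0.          0.          1.        ]]
guard [(0.82, [0.5404, -0.0327, 0.0474])]
eye [(0.63, [0.5445, -0.0284, 0.0457]), (0.25, [0.6286, -0.4044, 0.0568])]
pin1_top []
pin2_top []
pin3_top [(0.53, [0.8311, -0.1442, 0.019])]
pin4_top [(0.45, [0.6314, -0.4048, 0.0568])]
top 54.1984523083574 282.5420326104823 205.5433510885112 [[ 0.01024896 -0.98047611  0.19637097  0.41339072]
 [-0.99988226 -0.01229167 -0.00918635 -0.01587059]
 [ 0.01142073 -0.1962537  -0.98048664  1.16799758]
 [ 0.          0.          0.          1.        ]]
guard [(0.83, [0.5261, -0.0403, 0.0424])]
eye [(0.77, [0.5287, -0.0395, 0.0462]), (0.39, [0.4835, -0.4081, 0.0808])]
pin1_top [(0.41, [0.7979, 0.0998, 0.0182])]
pin2_top [(0.49, [0.8249, -0.1463, 0.0235]), (0.43, [0.4756, 0.4183, 0.0257])]
pin3_top []
pin4_top []
0.7
```

View pics/top0.png

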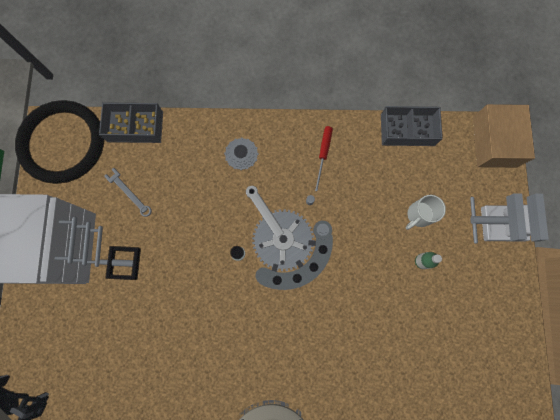

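View pics/scene0.png

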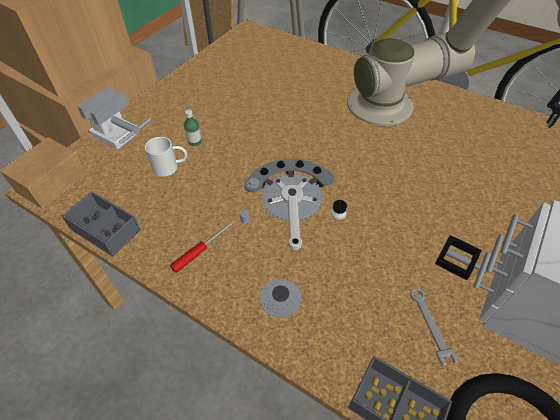

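```bash
python3 - <<'E'
from rig import env, optics
import cv2,numpy as np
for n,(u0,v0,u1,v1) in dict(top=(220,180,350,300),scene=(230,140,360,260)).items():
    i=optics.get_image(n);np.savez(f"{n}.npz",**i)
    c=i["color"][v0:v1,u0:u1];cv2.imwrite(f"pics/{n}_crop.png",cv2.resize(c,None,fx=6,fy=5 if 0 else 4.9,interpolation=cv2.INTER_CUBIC) if 0 else cv2.resize(c,None,fx=4.9,fy=4.9,interpolation=cv2.INTER_CUBIC))
E
```

```text
(no output)
```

View pics/top_crop.png

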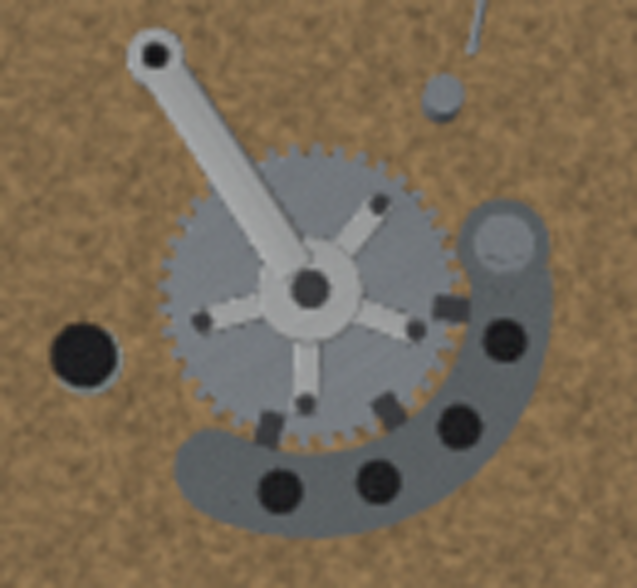

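View pics/scene_crop.png

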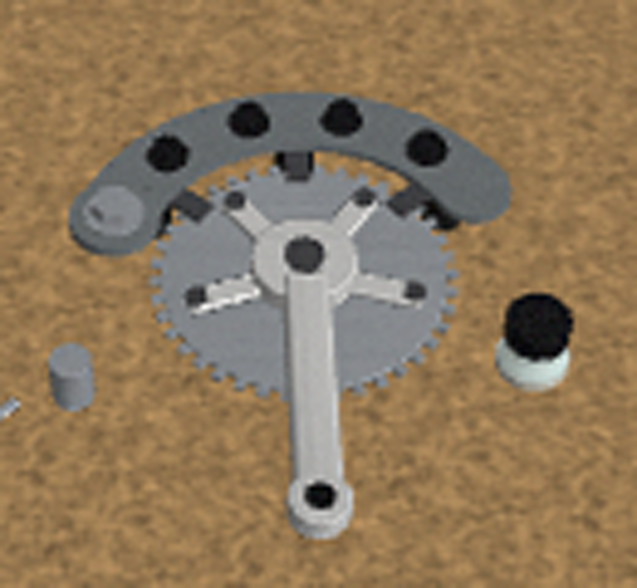

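The top crop shows the bolt eye at about (323,229). Pins 1–4 are at (323,249), (314,267), (297,278) and (277,280), and the hub is at (283,239). The scene view agrees with this. Next I'll fit the model to both views.

```bash
cat > fit.py <<'E'
import cv2,numpy as np
from scipy.optimize import least_squares
seeds=dict(top=(220,180,[(504,340),(459,427),(378,482),(280,491)]),scene=(230,140,[(167,153),(249,119),(342,117),(428,148)]))
ang=np.radians([42,14,-14,-42]);obs={}
for n,(u0,v0,S) in seeds.items():
    i=np.load(n+".npz");g=i["color"].max(2);f=210/np.tan(np.radians(float(i["fov_y"])/2));T=i["cam_to_world"];P=[]
    for s in S:
        u,v=u0+s[0]/4.9,v0+s[1]/4.9;uu,vv=np.meshgrid(np.arange(int(u)-7,int(u)+9),np.arange(int(v)-7,int(v)+9))
        w=np.clip(70-g[vv,uu].astype(float),0,40);w[np.hypot(uu-u,vv-v)>6]=0
        cu,cv=(w*uu).sum()/w.sum(),(w*vv).sum()/w.sum()
        z=np.median(i["range_z"][int(cv)-1:int(cv)+2,int(cu)-1:int(cu)+2])
        d=np.array([(cu-i["cx"])/f,(cv-i["cy"])/f,1]);X=T[:3,:3]@(d*z)+T[:3,3]
        D=T[:3,:3]@d;C=T[:3,3];X2=C+D*(0.0535-C[2])/D[2]
        print(n,round(cu,1),round(cv,1),"depth",X.round(4),"plane",X2[:2].round(4));P.append(X2[:2])
    obs[n]=np.array(P)
def res(p,P):return (P-(p[:2]+.112*np.c_[np.cos(ang+p[2]),np.sin(ang+p[2])])).ravel()
for n,P in list(obs.items())+[("mean",(obs["top"]+obs["scene"])/2)]:
    r=least_squares(res,[.5,-.03,3.14],args=(P,));print(n,r.x[:2].round(4),np.degrees(r.x[2]).round(2),(r.fun*1e3).round(1))
p=r.x
print("pins",(p[:2]+.112*np.c_[np.cos(ang+p[2]),np.sin(ang+p[2])]).round(4))
E
python3 fit.py
```

```text
top 322.6 249.1 depth [ 0.5173 -0.1361  0.0551] plane [ 0.5174 -0.1363]
top 313.3 266.7 depth [ 0.4697 -0.1109  0.0541] plane [ 0.4697 -0.1109]
top 296.8 277.9 depth [ 0.4395 -0.0664  0.0555] plane [ 0.4395 -0.0664]
top 276.7 279.9 depth [ 0.4339 -0.0129  0.0536] plane [ 0.4339 -0.0129]
scene 263.7 171.0 depth [ 0.5238 -0.1307  0.0516] plane [ 0.5253 -0.1296]
scene 280.4 164.2 depth [ 0.4756 -0.1057  0.0513] plane [ 0.4775 -0.1045]
scene 299.3 163.7 depth [ 0.446  -0.0607  0.052 ] plane [ 0.4473 -0.06  ]
scene 316.6 170.0 depth [ 0.4392 -0.0079  0.0497] plane [ 0.4426 -0.0063]
top [ 0.5446 -0.0279] 214.1 [-0.3  0.3 -0.1  0.3  0.1 -0.1  0.2 -0.4]
scene [ 0.5529 -0.0217] 213.84 [-0.2  0.6 -0.2  0.2 -0.2 -0.3  0.6 -0.5]
mean [ 0.5487 -0.0248] 213.97 [-0.2  0.5 -0.1  0.2 -0.1 -0.2  0.4 -0.5]
pins [[ 0.5216 -0.1334]
 [ 0.4737 -0.108 ]
 [ 0.4435 -0.063 ]
 [ 0.4378 -0.0091]]
```

The two cameras disagree by about 9 mm, so I'll take a closer look with the wrist camera before pressing.

Call:
play_rows(
  commands=[
    {"grip":1,"x":-0.0375,"y":-0.038},
    {"grip":1,"x":-0.0375,"y":-0.038},
    {"grip":1,"x":-0.0375,"y":-0.038},
    {"grip":1,"x":-0.0375,"y":-0.038},
    {"grip":1,"x":-0.0375,"y":-0.038},
    {"grip":1,"x":-0.0375,"y":-0.038},
    {"grip":1,"x":-0.0375,"y":-0.038},
    {"grip":1,"x":-0.0375,"y":-0.038},
    {"grip":1,"x":-0.0375,"y":-0.038},
    {"grip":1,"x":-0.0375,"y":-0.038},
    {"grip":1,"x":-0.0375,"y":-0.038},
    {"grip":1,"x":-0.0375,"y":-0.038},
  ],
  squeeze=20,
)

```text
invalid input at $.commands[0]: expected keys grip, x, y, z, rx, ry, rz
```

Call:
play_rows(
  commands=[
    {"grip":1},
    {"grip":1},
    {"grip":1},
    {"grip":1},
  ],
)

```text
invalid input at $.commands[0]: expected keys grip, x, y, z, rx, ry, rz
```

```bash
python3 - <<'E'
from rig import env, optics
import cv2,numpy as np
i=optics.get_image("wrist");np.savez("w1.npz",**i);cv2.imwrite("pics/w1.png",i["color"])
print(i["fov_y"],i["cam_to_world"]);s=env.observe();print(s["time_s"],s["position"],s["tool_rot"].round(3),s["grip_width"],s["ft_force"])
E
```

```text
70.20762513763425 [[ 3.69905658e-01  8.89368354e-01  2.68688917e-01  1.35011344e-01]
 [ 9.29069243e-01 -3.53979856e-01 -1.07371335e-01  5.37611175e-01]
 [-3.82202651e-04  2.89347873e-01 -9.57223935e-01  3.73643553e-01]
 [ 0.00000000e+00  0.00000000e+00  0.00000000e+00  1.00000000e+00]]
0.85 [0.20287203 0.51119383 0.24532731] [[-0.929  0.369 -0.   ]
 [ 0.369  0.929 -0.   ]
 [-0.    -0.    -1.   ]] 0.08552748754749527 [ 0.51860329 -0.31243852  0.68752995]
```

View pics/w1.png

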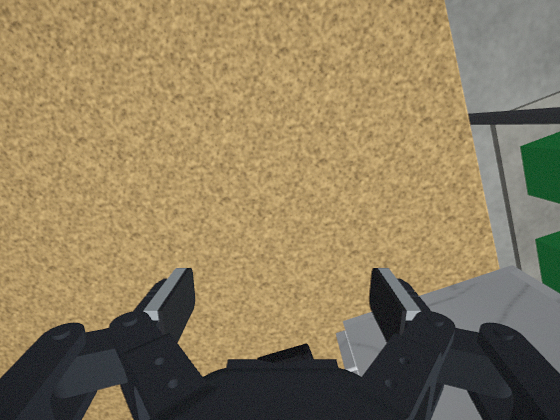

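Call:
play_rows(
  commands=[
    {"grip":1,"x":-0.0375,"y":-0.038,"z":0,"rx":0,"ry":0,"rz":0},
    {"grip":1,"x":-0.0375,"y":-0.038,"z":0,"rx":0,"ry":0,"rz":0},
    {"grip":1,"x":-0.0375,"y":-0.038,"z":0,"rx":0,"ry":0,"rz":0},
    {"grip":1,"x":-0.0375,"y":-0.038,"z":0,"rx":0,"ry":0,"rz":0},
    {"grip":1,"x":-0.0375,"y":-0.038,"z":0,"rx":0,"ry":0,"rz":0},
    {"grip":1,"x":-0.0375,"y":-0.038,"z":0,"rx":0,"ry":0,"rz":0},
    {"grip":1,"x":-0.0375,"y":-0.038,"z":0,"rx":0,"ry":0,"rz":0},
    {"grip":1,"x":-0.0375,"y":-0.038,"z":0,"rx":0,"ry":0,"rz":0},
    {"grip":1,"x":-0.0375,"y":-0.038,"z":0,"rx":0,"ry":0,"rz":0},
    {"grip":1,"x":-0.0375,"y":-0.038,"z":0,"rx":0,"ry":0,"rz":0},
    {"grip":1,"x":-0.0375,"y":-0.038,"z":0,"rx":0,"ry":0,"rz":0},
    {"grip":1,"x":-0.0375,"y":-0.038,"z":0,"rx":0,"ry":0,"rz":0},
  ],
  squeeze=20,
)

```text
time_s: 2.35
position: [0.4534, -0.0805, 0.2455]
tool_rot: [[-0.929, 0.369, 0.001], [0.369, 0.929, -0.0], [-0.001, 0.0, -1.0]]
ft_force: [0.8, 0.5, -0.5]
grip_width: -0.0002
```

Call:
play_rows(
  commands=[
    {"grip":1,"x":0,"y":0,"z":0,"rx":0,"ry":0,"rz":0},
    {"grip":1,"x":0,"y":0,"z":0,"rx":0,"ry":0,"rz":0},
    {"grip":1,"x":0,"y":0,"z":0,"rx":0,"ry":0,"rz":0},
  ],
)

```text
time_s: 2.72
position: [0.4526, -0.0776, 0.2455]
tool_rot: [[-0.93, 0.368, 0.0], [0.368, 0.93, 0.0], [-0.0, 0.0, -1.0]]
ft_force: [-0.1, 0.1, 0.1]
grip_width: 0.0003
```

```bash
python3 - <<'E'
from rig import env, optics
import cv2,numpy as np
i=optics.get_image("wrist");np.savez("w1.npz",**i);cv2.imwrite("pics/w2.png",i["color"])
print(i["fov_y"],i["cam_to_world"]);s=env.observe();print(s["time_s"],s["position"],s["tool_rot"].round(3),s["grip_width"],s["ft_force"],s["q"].round(1))
E
```

```text
70.20762513763425 [[ 3.68660078e-01  8.89807998e-01  2.68945112e-01  3.84669104e-01]
 [ 9.29564231e-01 -3.52800936e-01 -1.06966536e-01 -5.13109555e-02]
 [-2.95592214e-04  2.89436048e-01 -9.57197308e-01  3.73812932e-01]
 [ 0.00000000e+00  0.00000000e+00  0.00000000e+00  1.00000000e+00]]
2.775 [ 0.45265379 -0.07763429  0.24556265] [[-0.93   0.367  0.   ]
 [ 0.367  0.93  -0.   ]
 [-0.     0.    -1.   ]] 0.00021290493897290833 [-0.83745269 -0.82916148  0.40259829] [-24.6  12.7  87.8   0.   79.5 -93. ]
```

View pics/w2.png

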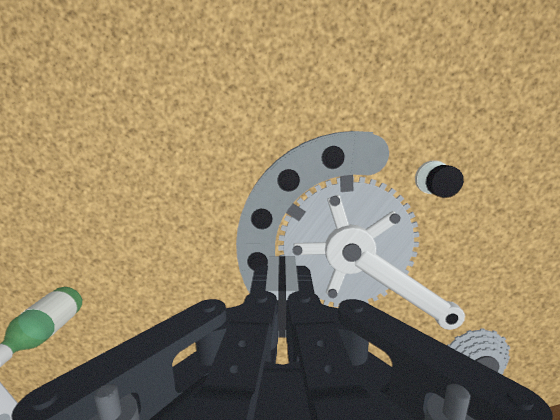

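The wrist view shows pin 4 at (333,157), pin 3 at (289,180), pin 2 at (262,218), and pin 1 at (257,261), partly hidden behind a finger. The shut fingertips are at about (283,257).

```bash
cat > wfit.py <<'E'
import numpy as np,sys
from scipy.optimize import least_squares
i=np.load(sys.argv[1]);S={int(a.split(",")[0]):tuple(map(float,a.split(",")[1:])) for a in sys.argv[2:]}
g=i["color"].max(2);f=210/np.tan(np.radians(float(i["fov_y"])/2));T=i["cam_to_world"];P=[];A=[]
for k,(u,v) in S.items():
    uu,vv=np.meshgrid(np.arange(int(u)-16,int(u)+18),np.arange(int(v)-16,int(v)+18))
    w=np.clip(75-g[vv,uu].astype(float),0,30);w[np.hypot(uu-u,vv-v)>15]=0
    cu,cv=(w*uu).sum()/w.sum(),(w*vv).sum()/w.sum()
    z=np.median(i["range_z"][int(cv)-1:int(cv)+2,int(cu)-1:int(cu)+2])
    d=np.array([(cu-i["cx"])/f,(cv-i["cy"])/f,1]);X=T[:3,:3]@(d*z)+T[:3,3]
    print(k,round(cu,1),round(cv,1),X.round(4));P.append(X[:2]);A.append(np.radians(70-28*k))
P=np.array(P);A=np.array(A)
fn=lambda p:(P-(p[:2]+.112*np.c_[np.cos(A+p[2]),np.sin(A+p[2])])).ravel()
r=least_squares(fn,[.5,-.03,3.7]);p=r.x
print(p[:2].round(4),np.degrees(p[2]).round(2),(r.fun*1e3).round(1))
a=np.radians([42,14,-14,-42]);print((p[:2]+.112*np.c_[np.cos(a+p[2]),np.sin(a+p[2])]).round(4))
# TCP tip projection
if 1:
    from rig import env
    s=env.observe();X=s["position"]+s["tool_rot"]@[0,0,.014];c=T[:3,:3].T@(X-T[:3,3]);print("tip px",f*c[0]/c[2]+i["cx"],f*c[1]/c[2]+i["cy"])
E
python3 wfit.py w1.npz 2,262,218 3,289,180 4,333,157
python3 - <<'E'
import numpy as np,cv2
i=np.load("w1.npz");cv2.imwrite("pics/w2c.png",cv2.resize(i["color"][130:310,200:400],None,fx=3.3,fy=3.3,interpolation=cv2.INTER_CUBIC))
E
```

```text
2 261.4 218.3 [ 0.4682 -0.109   0.0544]
3 288.2 179.8 [ 0.4387 -0.0653  0.055 ]
4 332.7 156.8 [ 0.4334 -0.0128  0.0534]
[ 0.5439 -0.0273] 213.85 [-0.6  1.3  0.1  0.   0.4 -1.4]
[[ 0.5165 -0.1359]
 [ 0.4687 -0.1103]
 [ 0.4385 -0.0653]
 [ 0.433  -0.0114]]
tip px 282.9155345002454 270.7059956612529
```

View pics/w2c.png

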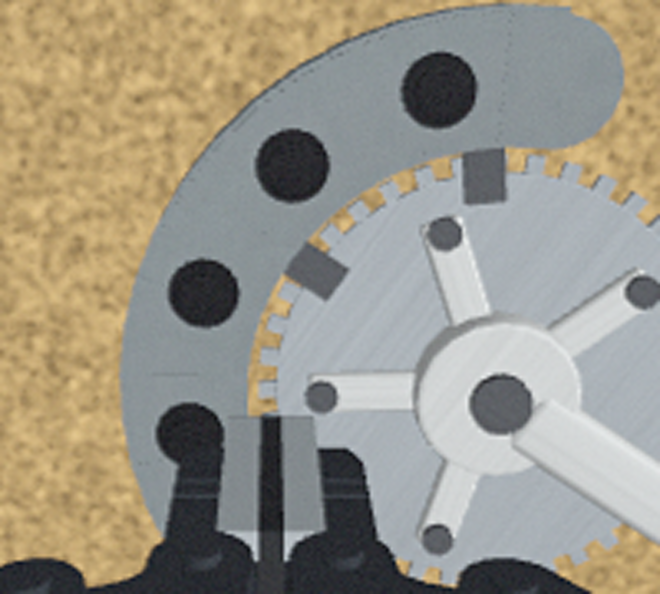

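Wrist and top cameras agree to about 1 mm and the scene camera is the outlier, so I'll use their mean. I'm moving above pin 1 now.

Call:
play_rows(
  commands=[
    {"grip":1,"x":-0.0406,"y":-0.0154,"z":0,"rx":0,"ry":0,"rz":0},
    {"grip":1,"x":-0.0406,"y":-0.0153,"z":0,"rx":0,"ry":0,"rz":0},
    {"grip":1,"x":0,"y":0,"z":0.04,"rx":0,"ry":0,"rz":0},
    {"grip":1,"x":0,"y":0,"z":0.04,"rx":0,"ry":0,"rz":0},
    {"grip":1,"x":0,"y":0,"z":0.04,"rx":0,"ry":0,"rz":0},
    {"grip":1,"x":0,"y":0,"z":0.03,"rx":0,"ry":0,"rz":0},
    {"grip":1,"x":0,"y":0,"z":0.012,"rx":0,"ry":0,"rz":0},
    {"grip":1,"x":0,"y":0,"z":0,"rx":0,"ry":0,"rz":0},
    {"grip":1,"x":0,"y":0,"z":0,"rx":0,"ry":0,"rz":0},
  ],
)

```text
time_s: 3.9
position: [0.5177, -0.1372, 0.0846]
tool_rot: [[-0.93, 0.369, 0.002], [0.369, 0.93, -0.001], [-0.002, -0.0, -1.0]]
ft_force: [-0.4, -0.1, 0.6]
grip_width: 0.0002
```

```bash
python3 - <<'E'
from rig import env, optics
import cv2,numpy as np
i=optics.get_image("wrist");np.savez("w2.npz",**i);cv2.imwrite("pics/w3.png",i["color"])
s=env.observe();print(s["time_s"],s["position"],s["tool_rot"].round(3),s["ft_force"])
E
```

```text
3.95 [ 0.51764162 -0.13727199  0.08454503] [[-0.93   0.369  0.002]
 [ 0.369  0.93  -0.001]
 [-0.002 -0.    -1.   ]] [ 0.59497546 -0.21847493  0.79222404]
```

View pics/w3.png

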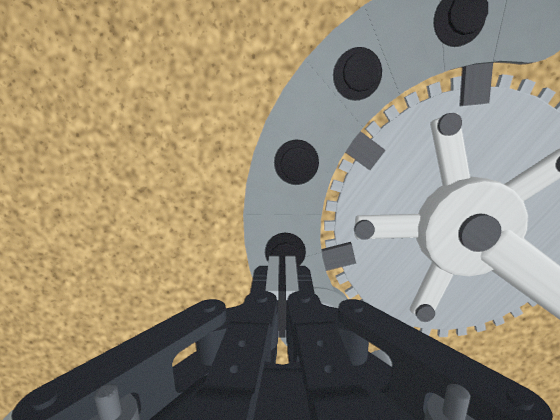

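Pin 1 at (286,247) is directly under the fingertips (283,257). I'll press down slowly and watch the force.

Call:
play_rows(
  commands=[
    {"grip":1,"x":0,"y":0,"z":0.0125,"rx":0,"ry":0,"rz":0},
    {"grip":1,"x":0,"y":0,"z":0.002,"rx":0,"ry":0,"rz":0},
    {"grip":1,"x":0,"y":0,"z":0.0015,"rx":0,"ry":0,"rz":0},
    {"grip":1,"x":0,"y":0,"z":0.0015,"rx":0,"ry":0,"rz":0},
    {"grip":1,"x":0,"y":0,"z":0.001,"rx":0,"ry":0,"rz":0},
    {"grip":1,"x":0,"y":0,"z":0.001,"rx":0,"ry":0,"rz":0},
  ],
)

```text
time_s: 4.7
position: [0.517, -0.1371, 0.0639]
tool_rot: [[-0.929, 0.369, 0.0], [0.369, 0.929, 0.0], [0.0, 0.0, -1.0]]
ft_force: [-2.9, 1.0, 3.1]
grip_width: -0.0004
```

Call:
play_rows(
  commands=[
    {"grip":1,"x":0,"y":0,"z":0.001,"rx":0,"ry":0,"rz":0},
    {"grip":1,"x":0,"y":0,"z":0,"rx":0,"ry":0,"rz":0},
  ],
)

```text
time_s: 4.95
position: [0.517, -0.1371, 0.063]
tool_rot: [[-0.93, 0.369, 0.0], [0.369, 0.93, -0.0], [-0.0, 0.0, -1.0]]
ft_force: [-3.4, 1.8, 5.9]
grip_width: 0.0001
```

Call:
play_rows(
  commands=[
    {"grip":1,"x":0,"y":0,"z":0.0005,"rx":0,"ry":0,"rz":0},
    {"grip":1,"x":0,"y":0,"z":0,"rx":0,"ry":0,"rz":0},
  ],
)

```text
time_s: 5.2
position: [0.5171, -0.1371, 0.063]
tool_rot: [[-0.93, 0.369, 0.0], [0.369, 0.93, -0.0], [-0.0, -0.0, -1.0]]
ft_force: [-5.1, 1.8, 10.7]
grip_width: 0.0003
```

Call:
play_rows(
  commands=[
    {"grip":1,"x":0,"y":0,"z":0.0005,"rx":0,"ry":0,"rz":0},
    {"grip":1,"x":0,"y":0,"z":0,"rx":0,"ry":0,"rz":0},
  ],
)

```text
time_s: 5.45
position: [0.5171, -0.1371, 0.0629]
tool_rot: [[-0.93, 0.369, 0.001], [0.369, 0.93, -0.0], [-0.001, -0.0, -1.0]]
ft_force: [-5.5, 2.8, 15.2]
grip_width: -0.0
```

Pin 1 is home: it stopped at tip z of about 0.049 and the force rose to 15 N. I'll lift 15 mm and follow the arc to pin 2.

Call:
play_rows(
  commands=[
    {"grip":1,"x":0,"y":0,"z":-0.015,"rx":0,"ry":0,"rz":0},
    {"grip":1,"x":0.0276,"y":0.0004,"z":0,"rx":0,"ry":0,"rz":0},
    {"grip":1,"x":0.027,"y":0.0067,"z":0,"rx":0,"ry":0,"rz":0},
    {"grip":1,"x":0,"y":0,"z":0,"rx":0,"ry":0,"rz":0},
    {"grip":1,"x":0,"y":0,"z":0,"rx":0,"ry":0,"rz":0},
    {"grip":1,"x":0,"y":0,"z":0,"rx":0,"ry":0,"rz":0},
  ],
)

```text
time_s: 6.2
position: [0.4698, -0.111, 0.0769]
tool_rot: [[-0.929, 0.369, 0.001], [0.369, 0.929, -0.001], [-0.001, -0.0, -1.0]]
ft_force: [-0.4, 0.4, -1.4]
grip_width: -0.0
```

```bash
python3 - <<'E'
from rig import env, optics
import cv2,numpy as np
i=optics.get_image("wrist");np.savez("w3.npz",**i);cv2.imwrite("pics/w4.png",i["color"])
s=env.observe();print(s["time_s"],s["position"],s["ft_force"])
E
```

```text
6.25 [ 0.46961426 -0.1108563   0.07682637] [-0.22075037 -0.18346044 -0.85177071]
```

View pics/w4.png

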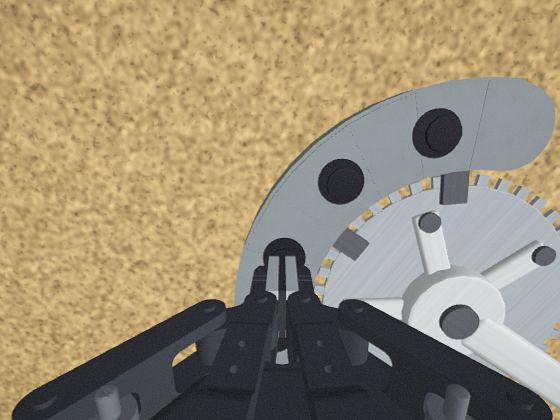

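The fingertips are centred over pin 2 at (284,248). Pressing.

Call:
play_rows(
  commands=[
    {"grip":1,"x":0,"y":0,"z":0.007,"rx":0,"ry":0,"rz":0},
    {"grip":1,"x":0,"y":0,"z":0.002,"rx":0,"ry":0,"rz":0},
    {"grip":1,"x":0,"y":0,"z":0.0015,"rx":0,"ry":0,"rz":0},
    {"grip":1,"x":0,"y":0,"z":0.0015,"rx":0,"ry":0,"rz":0},
    {"grip":1,"x":0,"y":0,"z":0.001,"rx":0,"ry":0,"rz":0},
    {"grip":1,"x":0,"y":0,"z":0.001,"rx":0,"ry":0,"rz":0},
    {"grip":1,"x":0,"y":0,"z":0.0005,"rx":0,"ry":0,"rz":0},
    {"grip":1,"x":0,"y":0,"z":0,"rx":0,"ry":0,"rz":0},
  ],
)

```text
time_s: 7.25
position: [0.4691, -0.1105, 0.063]
tool_rot: [[-0.93, 0.369, 0.001], [0.369, 0.93, -0.001], [-0.001, -0.0, -1.0]]
ft_force: [-2.2, 0.9, 10.5]
grip_width: -0.0001
```

Call:
play_rows(
  commands=[
    {"grip":1,"x":0,"y":0,"z":0.0005,"rx":0,"ry":0,"rz":0},
    {"grip":1,"x":0,"y":0,"z":0,"rx":0,"ry":0,"rz":0},
  ],
)

```text
time_s: 7.5
position: [0.4691, -0.1105, 0.0629]
tool_rot: [[-0.93, 0.369, 0.001], [0.369, 0.93, -0.001], [-0.001, -0.0, -1.0]]
ft_force: [-4.1, 0.4, 16.4]
grip_width: 0.0
```

Call:
play_rows(
  commands=[
    {"grip":1,"x":0,"y":0,"z":-0.015,"rx":0,"ry":0,"rz":0},
    {"grip":1,"x":0.0241,"y":0.0123,"z":0,"rx":0,"ry":0,"rz":0},
    {"grip":1,"x":0.0204,"y":0.0182,"z":0,"rx":0,"ry":0,"rz":0},
    {"grip":1,"x":0,"y":0,"z":0,"rx":0,"ry":0,"rz":0},
    {"grip":1,"x":0,"y":0,"z":0,"rx":0,"ry":0,"rz":0},
    {"grip":1,"x":0,"y":0,"z":0,"rx":0,"ry":0,"rz":0},
  ],
)

```text
time_s: 8.25
position: [0.4393, -0.0663, 0.0767]
tool_rot: [[-0.929, 0.37, 0.0], [0.37, 0.929, -0.0], [-0.0, -0.0, -1.0]]
ft_force: [-0.5, 0.2, -0.0]
grip_width: -0.0002
```

```bash
python3 - <<'E'
from rig import env, optics
import cv2,numpy as np
i=optics.get_image("wrist");cv2.imwrite("pics/w5.png",i["color"])
s=env.observe();print(s["time_s"],s["position"],s["ft_force"])
E
```

```text
8.3 [ 0.43923508 -0.06624451  0.07673095] [0.14425581 0.73631045 0.20785092]
```

View pics/w5.png

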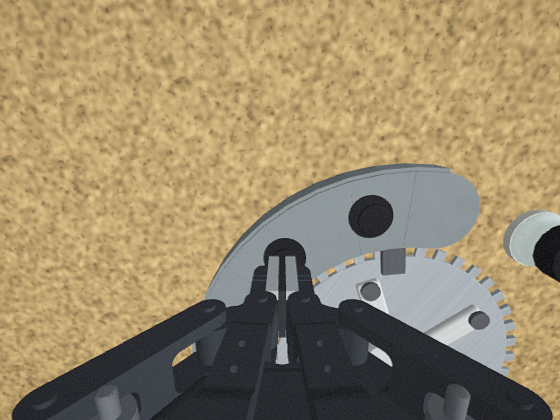

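The fingertips are centred over pin 3 at (285,248). Pressing.

Call:
play_rows(
  commands=[
    {"grip":1,"x":0,"y":0,"z":0.007,"rx":0,"ry":0,"rz":0},
    {"grip":1,"x":0,"y":0,"z":0.002,"rx":0,"ry":0,"rz":0},
    {"grip":1,"x":0,"y":0,"z":0.0015,"rx":0,"ry":0,"rz":0},
    {"grip":1,"x":0,"y":0,"z":0.0015,"rx":0,"ry":0,"rz":0},
    {"grip":1,"x":0,"y":0,"z":0.001,"rx":0,"ry":0,"rz":0},
    {"grip":1,"x":0,"y":0,"z":0.001,"rx":0,"ry":0,"rz":0},
    {"grip":1,"x":0,"y":0,"z":0.0005,"rx":0,"ry":0,"rz":0},
    {"grip":1,"x":0,"y":0,"z":0,"rx":0,"ry":0,"rz":0},
  ],
)

```text
time_s: 9.3
position: [0.439, -0.0658, 0.0629]
tool_rot: [[-0.93, 0.369, 0.001], [0.369, 0.93, -0.001], [-0.001, -0.0, -1.0]]
ft_force: [-2.7, -2.7, 11.6]
grip_width: 0.0002
```

Call:
play_rows(
  commands=[
    {"grip":1,"x":0,"y":0,"z":0.0005,"rx":0,"ry":0,"rz":0},
    {"grip":1,"x":0,"y":0,"z":0,"rx":0,"ry":0,"rz":0},
  ],
)

```text
time_s: 9.55
position: [0.439, -0.0658, 0.0629]
tool_rot: [[-0.93, 0.369, 0.001], [0.369, 0.93, -0.001], [-0.001, -0.0, -1.0]]
ft_force: [-3.4, -1.0, 18.3]
grip_width: -0.0003
```

Call:
play_rows(
  commands=[
    {"grip":1,"x":0,"y":0,"z":-0.015,"rx":0,"ry":0,"rz":0},
    {"grip":1,"x":0.0156,"y":0.0224,"z":0,"rx":0,"ry":0,"rz":0},
    {"grip":1,"x":0.0092,"y":0.0253,"z":0,"rx":0,"ry":0,"rz":0},
    {"grip":1,"x":0,"y":0,"z":0,"rx":0,"ry":0,"rz":0},
    {"grip":1,"x":0,"y":0,"z":0,"rx":0,"ry":0,"rz":0},
    {"grip":1,"x":0,"y":0,"z":0,"rx":0,"ry":0,"rz":0},
  ],
)

```text
time_s: 10.3
position: [0.4334, -0.0127, 0.0767]
tool_rot: [[-0.929, 0.37, -0.0], [0.37, 0.929, 0.0], [0.0, 0.0, -1.0]]
ft_force: [0.6, 0.4, 0.5]
grip_width: 0.0001
```

```bash
python3 - <<'E'
from rig import env, optics
import cv2,numpy as np
i=optics.get_image("wrist");cv2.imwrite("pics/w6.png",i["color"])
s=env.observe();print(s["time_s"],s["position"],s["ft_force"])
E
```

```text
10.35 [ 0.43343767 -0.01269894  0.07672512] [-1.20118415 -0.62892068 -0.00186698]
```

View pics/w6.png

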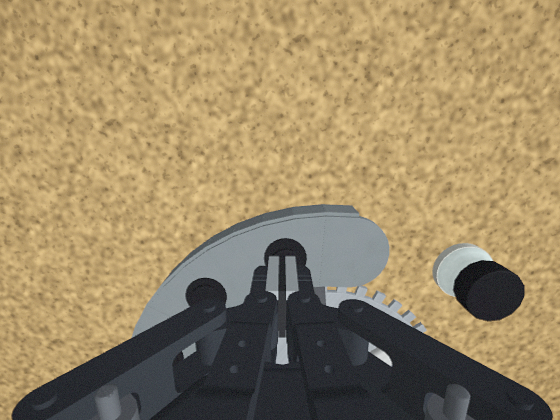

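The fingertips are centred over pin 4 at (285,248). Pressing.

Call:
play_rows(
  commands=[
    {"grip":1,"x":0,"y":0,"z":0.007,"rx":0,"ry":0,"rz":0},
    {"grip":1,"x":0,"y":0,"z":0.002,"rx":0,"ry":0,"rz":0},
    {"grip":1,"x":0,"y":0,"z":0.0015,"rx":0,"ry":0,"rz":0},
    {"grip":1,"x":0,"y":0,"z":0.0015,"rx":0,"ry":0,"rz":0},
    {"grip":1,"x":0,"y":0,"z":0.001,"rx":0,"ry":0,"rz":0},
    {"grip":1,"x":0,"y":0,"z":0.001,"rx":0,"ry":0,"rz":0},
    {"grip":1,"x":0,"y":0,"z":0.0005,"rx":0,"ry":0,"rz":0},
    {"grip":1,"x":0,"y":0,"z":0,"rx":0,"ry":0,"rz":0},
  ],
)

```text
time_s: 11.35
position: [0.4333, -0.0122, 0.0629]
tool_rot: [[-0.93, 0.369, 0.0], [0.369, 0.93, -0.0], [-0.001, -0.0, -1.0]]
ft_force: [-5.2, -1.4, 13.1]
grip_width: 0.0001
```

Call:
play_rows(
  commands=[
    {"grip":1,"x":0,"y":0,"z":0.0005,"rx":0,"ry":0,"rz":0},
    {"grip":1,"x":0,"y":0,"z":0,"rx":0,"ry":0,"rz":0},
  ],
)

```text
time_s: 11.6
position: [0.4334, -0.0122, 0.0628]
tool_rot: [[-0.93, 0.369, 0.001], [0.369, 0.93, -0.0], [-0.001, -0.0, -1.0]]
ft_force: [-6.8, -0.8, 20.8]
grip_width: 0.0004
```

All four pins are home. I'll lift straight up, move clear and check.

Call:
play_rows(
  commands=[
    {"grip":1,"x":0,"y":0,"z":-0.015,"rx":0,"ry":0,"rz":0},
    {"grip":1,"x":0,"y":0,"z":-0.05,"rx":0,"ry":0,"rz":0},
    {"grip":1,"x":0,"y":0,"z":-0.05,"rx":0,"ry":0,"rz":0},
    {"grip":1,"x":0,"y":0,"z":-0.05,"rx":0,"ry":0,"rz":0},
    {"grip":1,"x":0.01,"y":0.05,"z":0,"rx":0,"ry":0,"rz":0},
    {"grip":1,"x":0.01,"y":0.05,"z":0,"rx":0,"ry":0,"rz":0},
    {"grip":1,"x":0.01,"y":0.05,"z":0,"rx":0,"ry":0,"rz":0},
    {"grip":1,"x":0.01,"y":0.05,"z":0,"rx":0,"ry":0,"rz":0},
    {"grip":1,"x":0,"y":0,"z":0,"rx":0,"ry":0,"rz":0},
    {"grip":1,"x":0,"y":0,"z":0,"rx":0,"ry":0,"rz":0},
  ],
)

```text
time_s: 12.85
position: [0.4699, 0.1883, 0.2265]
tool_rot: [[-0.93, 0.369, -0.0], [0.369, 0.93, -0.0], [0.0, -0.0, -1.0]]
ft_force: [-0.0, -0.7, 0.8]
grip_width: 0.0001
```

```bash
python3 - <<'E'
from rig import env, optics
import cv2,numpy as np
i=optics.get_image("top");cv2.imwrite("pics/top9.png",i["color"])
T=i["cam_to_world"];f=210/np.tan(np.radians(float(i["fov_y"])/2));C=T[:3,3]
b=np.load("top.npz")["range_z"]
for u,v in [(323,249),(313,267),(297,278),(277,280)]:
    o=[]
    for R in (b,i["range_z"]):
        z=np.median(R[v-1:v+2,u-1:u+2]);o.append((T[:3,:3]@np.array([(u-i["cx"])/f*z,(v-i["cy"])/f*z,z])+C)[2].round(4))
    print(o)
s=env.observe();print(s["time_s"],s["position"],s["ft_force"])
E
```

```text
[np.float64(0.0543), np.float64(0.0489)]
[np.float64(0.0539), np.float64(0.0508)]
[np.float64(0.0557), np.float64(0.0483)]
[np.float64(0.0539), np.float64(0.0487)]
12.9 [0.46990468 0.18782669 0.22666809] [-0.6335448   0.35037808 -0.67154942]
```

View pics/top9.png

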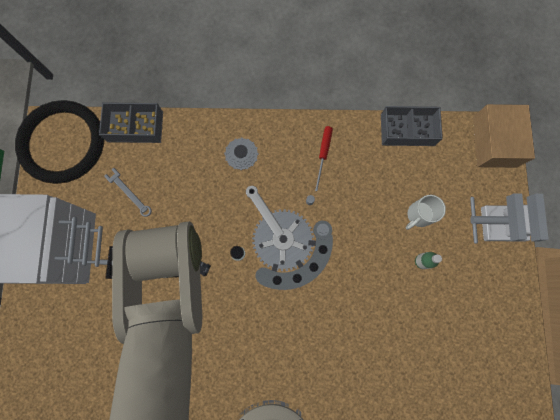

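Pin 2 reads 2 mm high, which may be depth noise, so I'll average several frames.

```bash
python3 - <<'E'
from rig import env, optics
import numpy as np
Z=[]
for k in range(8):
    i=optics.get_image("top");T=i["cam_to_world"];f=210/np.tan(np.radians(float(i["fov_y"])/2))
    r=[]
    for u,v in [(323,249),(313,267),(297,278),(277,280)]:
        vv,uu=np.mgrid[v-2:v+3,u-2:u+3];z=i["range_z"][vv,uu]
        h=T[2,0]*(uu-i["cx"])/f*z+T[2,1]*(vv-i["cy"])/f*z+T[2,2]*z+T[2,3];r.append(np.median(h))
    Z.append(r)
Z=np.array(Z);print(Z.mean(0).round(4),Z.std(0).round(4))
print(env.observe()["time_s"])
E
```

```text
[0.0498 0.0496 0.0498 0.0499] [0.0007 0.0005 0.0008 0.0005]
13.3
```

All four heads sit level at about 49.8 mm (49 mm expected, within the camera's calibration error).

```bash
python3 -c "
from rig import order
print(order.close_job())"
```

```text
the job is handed in; nothing more can be done
None
```

All four pins are pressed fully home, in order from the hexagon-bolt end to the plain end, and the job is handed in at about 13.3 s of the 43 s allowed.

- **Pressing:** with the fingers shut, each pin went down until it met its hard stop. The fingertips stopped at a height of about 49 mm each time, with a final vertical force of 15 to 21 N. Between pins I commanded moves along the arc with the tips about 18 mm above the guard.
- **Final checks:** averaged top-camera depth put all four heads level at 49.6 to 49.9 mm. The expected height is 49 mm, and the gap is within the camera's calibration error. In the last top view nothing looked moved. The pedal was hidden behind the arm, so I couldn't check it there. The hand was clear, with the TCP at 0.23 m height and well to the side of the crankset.
- **Disagreements:** the scene camera put the pins about 9 mm away from where the top and wrist cameras did. Those two agreed to about 1 mm, so I used them, and the wrist view before each press showed the fingertips centred on the pin. One single-frame depth reading put pin 2 about 2 mm high, but averaging eight frames did not confirm it.

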